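Turn the pen tray end for end beside the desk socket

TASK

On the illustrator's desk, put the crumpled paper ball into the cardboard scrap box, then reverse the wooden pen tray end for end: slide it on the desk, never lifting or tipping it, and leave it lying back squarely within its tape marks, with its red end at the red tape. The pop-up socket stands too close for turning the tray on the spot, so slide the tray clear before turning it and do not strike the socket; leave the mug, the glass and the highlighter where they are.

Things in the scene. Friction and masses are not known exactly. Their poses are not given: they have to be found in the camera images.
- tray_center (a point): centre (half-way up, 15 mm over the desk) of the open-topped pale wooden pen tray: 200 long x 60 wide x 30 mm high, weighing 0.2 to 0.42 kg, loose on the desk and easily slid. It is empty: inside 184 x 44 mm and 25 mm deep (floor 5 mm, walls 8 mm thick), so that two open fingers standing in it can push its walls and turn it, or a wall can be pinched. Its x axis runs along the tray towards the red end, y across it, z up
- tray_red (a point): middle of the tray's red end face, 15 mm up, 100 mm from the tray's centre
- tray_plain (a point): middle of the tray's plain wooden end face, 15 mm up, 100 mm from the tray's centre
- spot_red (a point): point on the desk where the red end's face belongs: 12 mm inside the red strip of tape. The tape marks are flat: a strip across each end and two short strips beside each end, red at one end and white at the other, framing a place 224 x 84 mm; at the start the tray lies there the wrong way round. x axis from the white to the red tape
- spot_plain (a point): the same for the plain end, 12 mm inside the white strip of tape; the middle of the place is half-way between these two points
- socket: pop-up power socket: an upright aluminium cylinder of 56 mm diameter and 50 mm height with a black top, fixed to the desk about 83 mm sideways from the middle of the tray's place, on one side or the other (the paper ball lies at the other side). Origin: centre of its foot on the desk
- ball_center (a point): centre, 23 mm over the desk, of the crumpled ball of white paper: about 40 to 50 mm across, stiff and facetted, 20 g; it can be gripped anywhere around its middle
- bin_in (a point): centre of the inner floor (5 mm over the desk) of the open cardboard scrap box: 150 x 150 mm outside, 60 mm high, walls 5 mm, 0.5 kg. x and y axes along its sides. It stands to the left or the right of the tray
- mug: white mug, 80 mm diameter, 85 mm high, with a handle; origin at the centre of its foot. It stands on the side away from the scrap box
- tumbler: drinking glass, 68 mm diameter, 80 mm high, about 180 mm from the middle of the tray's place, beyond its red-tape end; origin at the centre of its foot
- highlighter: green highlighter pen with a black cap, 119 x 28 x 18 mm, lying on the desk beyond the white-tape end of the tray's place; origin under its middle
- tray: the pen tray itself: origin at the centre of its underside. It is smooth and slides; push its walls low down, near its floor, lest it tips
- ball: the paper ball itself: origin at the centre of its underside as it first lies
Not all that is in view belongs to the job. Of the things that look like the part that bears bin_in, the smaller one is meant. What is shaped like the ball but orange is not meant.

How it is judged:
By the outcome, as a careful person would: the job done as asked, in the order asked, and still so for the second after the job is handed in, with the robot touching nothing.
It also fails if it takes over 62 s, if anything falls off the work surface, if the arm or the gripper's body presses on something with over 40 N, if the wrist force passes 120 N, or if a joint passes its speed limit or range.

ROBOT

A 6-joint arm with a two-finger parallel gripper is mounted at the origin on the work surface. World frame = base frame: x ahead of the robot, y to its left, z up, the work surface at z = 0. Lengths are in mm, angles in rad, forces in N, time in s.
With the tool pointing down it reaches from about 350 to 975 mm from the base axis. Payload 7.1 kg.
Tool frame: the origin (TCP) lies on the mounting face of the last link; the fingertips stand 182 mm ahead of it and the grasp point (between the pads) lies 163 mm ahead of it (ctrl.finger_overhang is the distance from the TCP to the fingertips, in mm); z points along the fingers, y is the direction in which the jaws open and shut (so a half turn about z gives the same grasp; the last joint's range is limited). The gripper opens to 88 mm and grips with 3 to 60 N. Pads are 20 mm wide; open, the fingers measure 115 mm over their backs; the gripper's body (75 mm by 178 mm) begins 61 mm behind the grasp point.
Start: joints at [-1.282, 0.423, 1.63, -0, 1.089, -0.019], TCP at [189.37, -595.605, 404.675] pointing down, gripper open.
Joint ranges: [-3, 3], [-0.9, 2.11], [0.09, 2.58], [-1.31, 4.45], [0.11, 2.69], [-2.54, 2.54]. Speed limits (rad/s): [2.39, 2.39, 3.01, 3.14, 3.14, 3.14].

INTERFACE

Orientations are given as a rotation vector (axis times angle).
In Python, from workcell import ctrl, viewer, recognise gives the robot as it stands.
- The arm moves only by the shell command python3 -m handwheel 'ROWS'. ROWS is JSON, a list of rows, each an object of numbers: "gripper": the closure, from 0 (fully open) to 1 (shut); "tx", "ty", "tz": the shift along the tool's x, y, z in m; "rx", "ry", "rz": the turn, a rotation vector about the tool's x, y, z in degrees. In form: [{"gripper": .., "tx": .., "ty": .., "tz": .., "rx": .., "ry": .., "rz": ..}, ...]. A call has 1 to 8 rows; each row shifts and turns the commanded pose from where the row before left it, along the tool's axes as they then stand; what a row does not reach is not made up. A row lasts 1/8 s, in which the tool goes at most 62.5 mm and 10.7 degrees, less where a joint would pass 70% of its speed; a pose out of reach is approached as far as the arm can. A call with a gripper value outside its range is refused whole. The fingers move at their own pace and stop on an object; the grip force is fixed at half the most. Time passes only in rows, so rows that do not move let the fingers close. It gives the time, the measured TCP pose, the force and the opening at its end, in the units of the state.
- ctrl.get_obs(): the state, without advancing time (a new reading comes with each control period).
- viewer.get_image(name): name is "scene" or "side" or "wrist"; returns a dict with "image" (400x640x3 uint8, red, green, blue), "range_z" (400x640 float32, mm along the optical axis (not along the pixel's ray), 0 where there is no reading), "vfov" (degrees; the focal length in pixels is half the picture's height over the tangent of half this angle, whatever the lens; pixels are square), "cx", "cy" (the principal point, pixels), "extrinsics" (4x4, takes a point from world to camera coordinates); the wrist camera has in their place "T_tool_cam" (4x4, takes a point from camera to tool coordinates, whose origin is the TCP and whose axes are the flange's). Camera axes: x right, y up, looking along -z (the intrinsics and any distortion apply to the point x, -y, -z); pixel columns grow to the right and rows downward; lengths in mm; the calibration is good to about 2 mm. A picture is of the moment at which its call begins: read the wrist's pose just before it.
- ctrl.close_job(): hands the job in, once; it reports no verdict.
Trained networks look in a picture, given as the dict that the camera call returned (one of the last four; its "shot" number tells which), for a name from the list of things; names that differ only in an ending like _2 or _b are one class to them, and where a whole thing is asked for, a point or a joint stands for the part that bears it (a point fixed in the world has none). Each returns a list of dicts, best first, with "p" (0 to 1); they miss things now and then, are a little off and sometimes report something else, mostly with a low value. They report only what shows in the picture. A call takes as long as a camera call. They do not tell look-alikes from the thing itself.
- recognise(picture, name): "xy" ([column, row] as shares, 0 to 1, of the picture: columns of its width, rows of its height, amid what is visible of it).
The state is a dict: "t": time; "qpos": joint angles; "qvel": joint speeds; "joint_torque": joint torques, N m; "ee_pos": TCP position; "orientation": TCP orientation; "ft_force": force on the tool from outside, world axes, zero at the start; "moment": the same for the moment, N m; "width": finger opening in mm.
Only numpy, scipy, OpenCV 4.12 (cv2) and the standard library are available. Lean on these libraries where they do the work, as an engineer would, in place of code of your own. Each camera call takes 0.05 s, during which the arm holds its last target.

## Working session

There is one attempt and no reset: what is moved stays moved. The work goes in short steps, Python scripts to look and compute and a shell command to move; the robot and the scene stay as the last step left them, time stands still between calls to the robot, and variables do not carry over. Pictures are saved under pics/ and viewed, and the job is handed in when it is done.

```bash
ls; mkdir -p pics; cat > h.py <<'E'
import numpy as np, cv2
from workcell import ctrl, viewer, recognise
from scipy.spatial.transform import Rotation as R
def K(p):
    h,w=p["image"].shape[:2]; f=h/2/np.tan(np.radians(p["vfov"])/2)
    return f,p["cx"],p["cy"]
def cam2world(p,obs=None):
    if "extrinsics" in p: return np.linalg.inv(np.array(p["extrinsics"]))
    T=np.eye(4);T[:3,:3]=R.from_rotvec(obs["orientation"]).as_matrix();T[:3,3]=obs["ee_pos"]
    return T@np.array(p["T_tool_cam"])
def ray(p,u,v,obs=None):
    f,cx,cy=K(p);d=np.array([(u-cx)/f,-(v-cy)/f,-1.]);T=cam2world(p,obs)
    return T[:3,3],T[:3,:3]@d
def onplane(p,u,v,z,obs=None):
    o,d=ray(p,u,v,obs);return o+d*(z-o[2])/d[2]
def bydepth(p,u,v,obs=None):
    o,d=ray(p,u,v,obs);return o+d*p["range_z"][int(v),int(u)]
def proj(p,P,obs=None):
    T=np.linalg.inv(cam2world(p,obs));c=T[:3,:3]@np.array(P,float)+T[:3,3];f,cx,cy=K(p)
    return cx+f*c[0]/-c[2],cy-f*c[1]/-c[2]
def save(p,n,s=1.0):
    im=cv2.cvtColor(np.ascontiguousarray(p["image"]),cv2.COLOR_RGB2BGR);cv2.imwrite("pics/"+n,im)
E
python3 - <<'E'
from h import *
print(ctrl.get_obs())
for n in("scene","side"):
    p=viewer.get_image(n);save(p,n+"0.png");print(n,{k:v for k,v in p.items() if k not in("image","range_z")})
    for t in("tray_center","tray_red","tray_plain","spot_red","spot_plain","socket","ball_center","bin_in","mug","tumbler","highlighter"):
        try:
            for r in recognise(p,t)[:3]:
                u,v=r["xy"][0]*640,r["xy"][1]*400;print(t,round(r["p"],2),int(u),int(v),bydepth(p,u,v).round())
        except Exception as e: print(t,e)
E
```

```text
pics
{'t': 0.0, 'qpos': array([-1.28199815e+00,  4.23843528e-01,  1.63067243e+00,  2.00920110e-05,
        1.08856218e+00, -1.90155549e-02]), 'qvel': array([ 0.00057926,  0.00199779, -0.00054461, -0.00070745, -0.00148074,
       -0.00113257]), 'joint_torque': array([-3.29697315e-03, -5.44628263e+01, -2.73670721e+01,  6.41211821e-02,
        2.28394341e-02, -1.02814922e-04]), 'ee_pos': array([ 189.30121105, -595.36219791,  403.90670313]), 'orientation': array([-3.10300335e+00, -4.81365580e-01,  2.85971211e-04]), 'ft_force': array([ 0.00888709, -0.61287503,  1.0942072 ]), 'moment': array([ 0.01166762,  0.01554572, -0.02113652]), 'width': 87.78348555877537}
scene {'vfov': 52.98375734535827, 'cx': 321.0795967207496, 'cy': 197.12717191752023, 'extrinsics': array([[ 6.44996852e-01,  7.64185219e-01,  1.07751730e-04,
        -3.19646050e+02],
       [-5.99999395e-01,  5.06331414e-01,  6.19378095e-01,
         2.60457116e+02],
       [ 4.73265027e-01, -3.99561573e-01,  7.85092838e-01,
        -1.37989630e+03],
       [ 0.00000000e+00,  0.00000000e+00,  0.00000000e+00,
         1.00000000e+00]
[... 880 characters left out ...]
e+03],
       [ 0.00000000e+00,  0.00000000e+00,  0.00000000e+00,
         1.00000000e+00]]), 'shot': 2}
tray_center 0.64 310 189 [554. -58.   6.]
tray_red 0.74 312 191 [547. -52.   4.]
tray_plain 0.85 309 188 [558. -68.   2.]
spot_red 0.68 310 216 [532.  46.  -2.]
spot_plain 0.53 313 214 [527.  39.  -1.]
socket 0.62 331 201 [473.  13.  38.]
ball_center 0.53 288 182 [621. -53.  37.]
ball_center 0.48 230 189 [792.  14.  44.]
bin_in 0.92 319 301 [456. 327.   4.]
bin_in 0.62 435 320 [168. 334.   5.]
mug 0.86 352 128 [ 450. -370.   32.]
tumbler 0.73 284 181 [632. -47.  45.]
tumbler 0.68 291 222 [580.  94.  17.]
highlighter 0.8 284 149 [ 682. -235.   15.]
highlighter 0.48 290 222 [585.  93.  16.]
```

View pics/scene0.png

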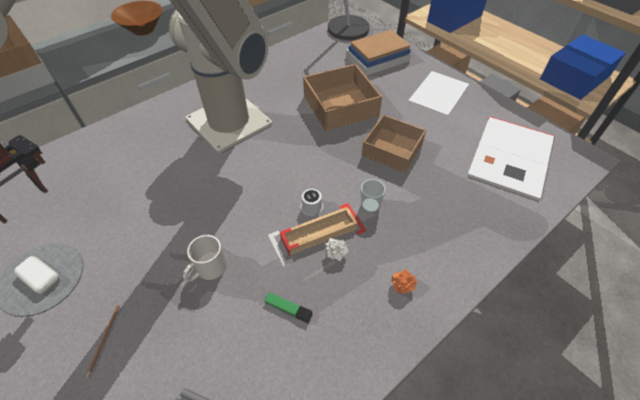

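View pics/side0.png

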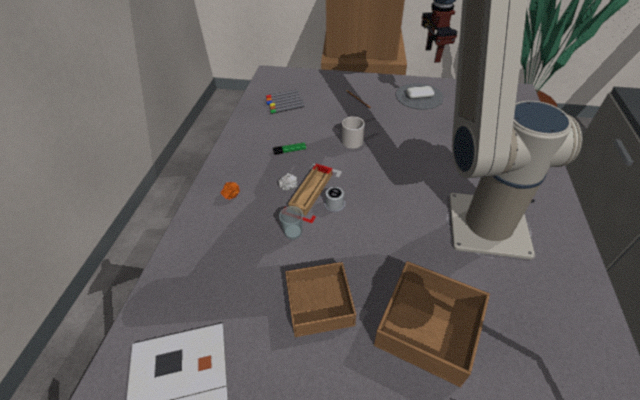

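The candidates for the ball are white at scene (337,249) and orange at (403,282), and the white one is meant. For the box they are the one at (393,143) and the larger at (341,97), and the smaller (393,143) is meant. I'll confirm both in enlarged crops and orthorectified views.

```bash
python3 - <<'E'
from h import *
def ortho(p,z,x0,x1,y0,y1,s):
    # image: cols = -y (left = +y), rows = -x (up = +x)
    P=[(x1,y1),(x1,y0),(x0,y0),(x0,y1)]
    src=np.float32([proj(p,(x,y,z)) for x,y in P]); W=int((y1-y0)*s);H=int((x1-x0)*s)
    M=cv2.getPerspectiveTransform(src,np.float32([(0,0),(W,0),(W,H),(0,H)]))
    return cv2.warpPerspective(cv2.cvtColor(np.ascontiguousarray(p["image"]),cv2.COLOR_RGB2BGR),M,(W,H),flags=cv2.INTER_CUBIC)
o=[]
for n in("scene","side"):
    p=viewer.get_image(n)
    im=ortho(p,0,400,720,-200,200,2)
    for x in range(400,720,50):
        cv2.line(im,(0,int((720-x)*2)),(800,int((720-x)*2)),(255,0,0) if x%100 else (0,255,255),1)
    for y in range(-200,200,50):
        cv2.line(im,(int((200-y)*2),0),(int((200-y)*2),640),(255,0,0) if y%100 else (0,255,255),1)
    cv2.imwrite(f"pics/o_{n}.png",cv2.resize(im,(700,560)))
    # bin crop
    b=cv2.cvtColor(np.ascontiguousarray(p["image"]),cv2.COLOR_RGB2BGR)
    c=b[80:300,270:430] if n=="scene" else b[160:390,220:440]
    o.append(cv2.resize(c,(390,560),interpolation=cv2.INTER_CUBIC))
    # depth of bin
    T=cam2world(p);f,cx,cy=K(p);vv,uu=np.mgrid[0:400,0:640];Z=p["range_z"]
    C=np.stack([(uu-cx)/f*Z,-(vv-cy)/f*Z,-Z,np.ones_like(Z)],-1)@T.T
    m=(Z>0)
    X=C[...,:3]
    for nm,(xa,xb,ya,yb,za,zb) in dict(bin=(360,560,230,460,45,70),ball=(590,690,-110,-10,15,60),sock=(430,530,-60,60,45,60),orange=(740,860,-60,80,15,60),tray=(400,620,-200,100,24,36)).items():
        s=m&(X[...,0]>xa)&(X[...,0]<xb)&(X[...,1]>ya)&(X[...,1]<yb)&(X[...,2]>za)&(X[...,2]<zb)
        q=X[s]
        if len(q)>3: 
            r=cv2.minAreaRect(np.float32(q[:,:2])); print(n,nm,len(q),q.mean(0).round(1),"rect",np.round(r[0],1),np.round(r[1],1),round(r[2],1),"zmax",q[:,2].max().round(1))
cv2.imwrite("pics/crop.png",np.hstack(o))
E
```

```text
scene bin 601 [460.  328.9  55. ] rect [459.5 330.7] [150.8 156.6] 20.3 zmax 64.7
scene ball 410 [632.7 -65.1  37.2] rect [619.  -56.1] [58.4 91.5] 62.5 zmax 54.1
scene sock 266 [472.6 -15.6  50.7] rect [471.4 -15. ] [53.3 54.7] 81.7 zmax 55.3
scene orange 444 [809.9  -4.1  38.4] rect [8.084e+02 7.000e-01] [60.3 53.4] 13.5 zmax 54.9
scene tray 746 [550.9 -51.9  29.5] rect [558.8 -31.3] [254.5 154.5] 52.8 zmax 35.8
side bin 808 [452.9 334.3  56.4] rect [456.7 330.2] [150.1 152.4] 20.1 zmax 64.0
side ball 227 [626.2 -54.7  36.8] rect [616.  -54.1] [55.5 83.2] 61.0 zmax 54.3
side sock 202 [468.6 -12.2  50.5] rect [468.3 -12.9] [53.4 53.8] 24.5 zmax 54.9
side orange 234 [799.1   8.9  37.6] rect [802.6   7.1] [57.5 51.2] 14.6 zmax 54.2
side tray 480 [549.7 -38.7  29.7] rect [532.2 -39.9] [171.6 250.7] 9.5 zmax 35.9
```

View pics/o_scene.png

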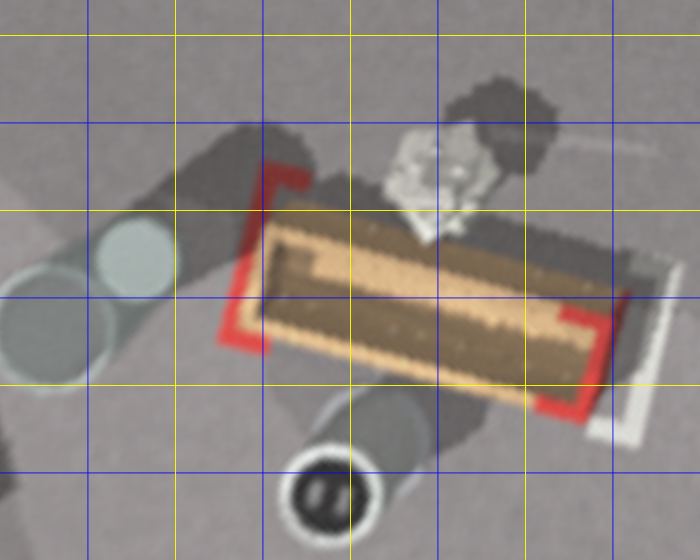

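View pics/o_side.png

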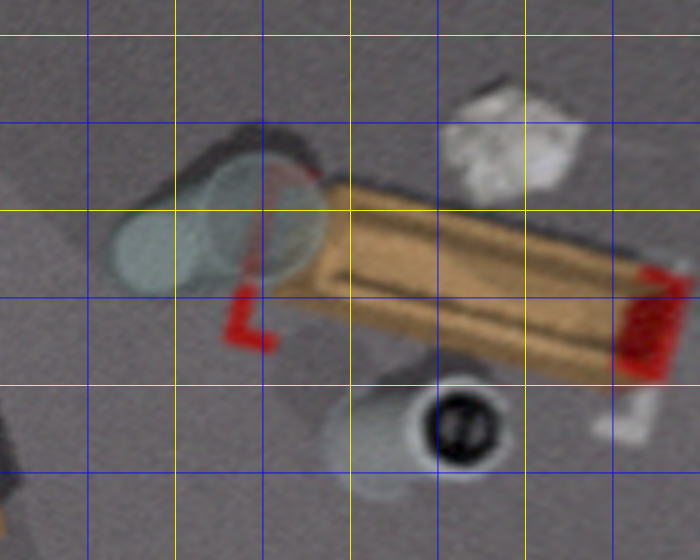

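View pics/crop.png

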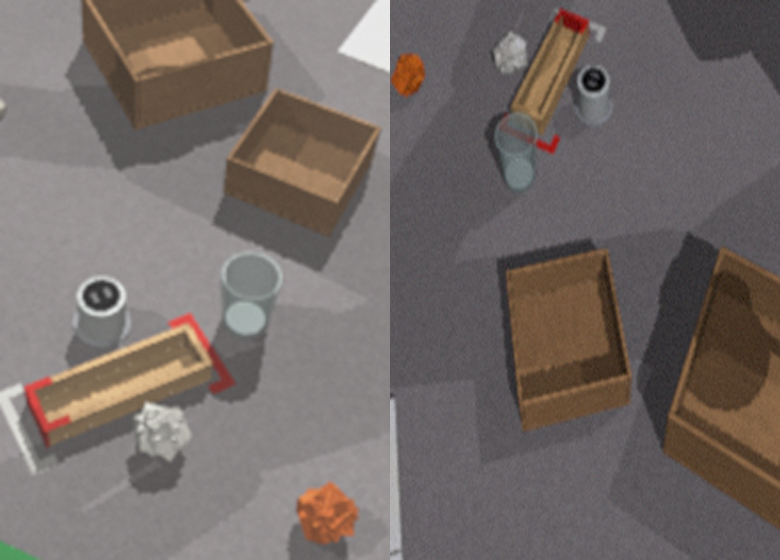

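The crops confirm it: the white ball lies just beside the tray on the +x side, and the smaller open box is at about (458,330) and yawed 20°. Its measured size of 150 mm fits. Next I'll bring the wrist camera over the tray.

```bash
cat >> h.py <<'E'
import json
def phi(o): 
    M=R.from_rotvec(o["orientation"]).as_matrix(); return np.degrees(np.arctan2(M[1,1],M[0,1]))
def plan(x,y,z,ph,n,dphi=None):
    """rows in tool axes for a straight move with steady turn; tool held vertical"""
    o=ctrl.get_obs();p=np.array(o["ee_pos"]);f0=phi(o)
    d=np.array([x,y,z])-p; dp=(ph-f0+180)%360-180 if dphi is None else dphi
    M=R.from_rotvec(o["orientation"]).as_matrix();tilt=np.degrees(np.arccos(-M[2,2]))
    print("from",p.round(1),"phi",round(f0,2),"tilt",tilt.round(2),"d",d.round(1),"dphi",round(dp,2))
    for i in range(n):
        f=np.radians(f0+dp*i/n); ty=np.array([np.cos(f),np.sin(f)]); tx=np.array([-ty[1]*-1*-1,ty[0]]) # placeholder
        # z down, x = y cross z ; z=(0,0,-1): y x z = (-y1... )
        yv=np.array([ty[0],ty[1],0]);xv=np.cross(yv,[0,0,-1.]);s=d/n
        print(json.dumps({"tx":round(s@xv/1000,4),"ty":round(s@yv/1000,4),"tz":round(-s[2]/1000,4),"rz":round(-dp/n,2)}))
E
python3 - <<'E'
from h import *
plan(590,-60,450,76.4,16)
E
```

```text
from [ 189.4 -595.6  404.7] phi -72.37 tilt 0.0 d [400.6 535.6  45.3] dphi 148.77
{"tx": 0.034, "ty": -0.0243, "tz": -0.0028, "rz": -9.3}
{"tx": 0.0375, "ty": -0.0185, "tz": -0.0028, "rz": -9.3}
{"tx": 0.04, "ty": -0.0122, "tz": -0.0028, "rz": -9.3}
{"tx": 0.0414, "ty": -0.0056, "tz": -0.0028, "rz": -9.3}
{"tx": 0.0418, "ty": 0.0012, "tz": -0.0028, "rz": -9.3}
{"tx": 0.041, "ty": 0.0079, "tz": -0.0028, "rz": -9.3}
{"tx": 0.0392, "ty": 0.0144, "tz": -0.0028, "rz": -9.3}
{"tx": 0.0364, "ty": 0.0206, "tz": -0.0028, "rz": -9.3}
{"tx": 0.0326, "ty": 0.0262, "tz": -0.0028, "rz": -9.3}
{"tx": 0.0279, "ty": 0.0311, "tz": -0.0028, "rz": -9.3}
{"tx": 0.0225, "ty": 0.0352, "tz": -0.0028, "rz": -9.3}
{"tx": 0.0165, "ty": 0.0384, "tz": -0.0028, "rz": -9.3}
{"tx": 0.0101, "ty": 0.0406, "tz": -0.0028, "rz": -9.3}
{"tx": 0.0034, "ty": 0.0417, "tz": -0.0028, "rz": -9.3}
{"tx": -0.0034, "ty": 0.0417, "tz": -0.0028, "rz": -9.3}
{"tx": -0.01, "ty": 0.0406, "tz": -0.0028, "rz": -9.3}
```

```bash
python3 -m handwheel '[{"tx":0.034,"ty":-0.024,"tz":-0.003,"rz":-9.3},{"tx":0.0375,"ty":-0.0185,"tz":-0.003,"rz":-9.3},{"tx":0.04,"ty":-0.012,"tz":-0.003,"rz":-9.3},{"tx":0.0415,"ty":-0.0055,"tz":-0.003,"rz":-9.3},{"tx":0.042,"ty":0.001,"tz":-0.003,"rz":-9.3},{"tx":0.041,"ty":0.008,"tz":-0.003,"rz":-9.3},{"tx":0.039,"ty":0.0145,"tz":-0.003,"rz":-9.3},{"tx":0.0365,"ty":0.0205,"tz":-0.003,"rz":-9.3}]'
python3 -m handwheel '[{"tx":0.0325,"ty":0.026,"tz":-0.003,"rz":-9.3},{"tx":0.028,"ty":0.031,"tz":-0.003,"rz":-9.3},{"tx":0.0225,"ty":0.035,"tz":-0.003,"rz":-9.3},{"tx":0.0165,"ty":0.0385,"tz":-0.003,"rz":-9.3},{"tx":0.01,"ty":0.0405,"tz":-0.003,"rz":-9.3},{"tx":0.0035,"ty":0.0415,"tz":-0.003,"rz":-9.3},{"tx":-0.0035,"ty":0.0415,"tz":-0.003,"rz":-9.3},{"tx":-0.01,"ty":0.0405,"tz":-0.003,"rz":-9.3}]'
cat >> h.py <<'E'
def wshot(name,grid=None,s=2.0,z=0):
    o=ctrl.get_obs();p=viewer.get_image("wrist");save(p,name+".png")
    if grid:
        x0,x1,y0,y1=grid;P=[(x1,y1),(x1,y0),(x0,y0),(x0,y1)]
        src=np.float32([proj(p,(x,y,z),o) for x,y in P]);W=int((y1-y0)*s);H=int((x1-x0)*s)
        M=cv2.getPerspectiveTransform(src,np.float32([(0,0),(W,0),(W,H),(0,H)]))
        im=cv2.warpPerspective(cv2.cvtColor(np.ascontiguousarray(p["image"]),cv2.COLOR_RGB2BGR),M,(W,H),flags=cv2.INTER_CUBIC)
        cv2.imwrite("pics/"+name+"_raw.png",im);im=im.copy()
        for x in range(int(np.ceil(x0/50)*50),x1,50): cv2.line(im,(0,int((x1-x)*s)),(W,int((x1-x)*s)),(255,0,0) if x%100 else (0,255,255),1)
        for y in range(int(np.ceil(y0/50)*50),y1,50): cv2.line(im,(int((y1-y)*s),0),(int((y1-y)*s),H),(255,0,0) if y%100 else (0,255,255),1)
        cv2.imwrite("pics/"+name+"_o.png",im)
    return o,p
E
python3 - <<'E'
from h import *
o,p=wshot("w1",(400,720,-200,200),1.75)
print(o["ee_pos"],phi(o),o["qpos"].round(2),{k:v for k,v in p.items() if k not in("image","range_z")})
E
```

```text
[ 189.37240502 -595.61291768  404.68789238] -72.36870543739435 [-1.28  0.42  1.63  0.    1.09 -0.02] {'vfov': 66.4769518929931, 'cx': 322.81442523460004, 'cy': 201.91134368638785, 'T_tool_cam': array([[ 4.85525868e-04,  9.60200855e-01,  2.79310012e-01,
         7.65820485e+01],
       [ 9.99999405e-01, -7.39051860e-04,  8.02379575e-04,
        -4.40727499e-01],
       [ 9.76870138e-04,  2.79309457e-01, -9.60200642e-01,
         2.14716313e+01],
       [ 0.00000000e+00,  0.00000000e+00,  0.00000000e+00,
         1.00000000e+00]]), 'shot': 5}$[0]: bad value
$[0]: bad value
```

View pics/w1.png

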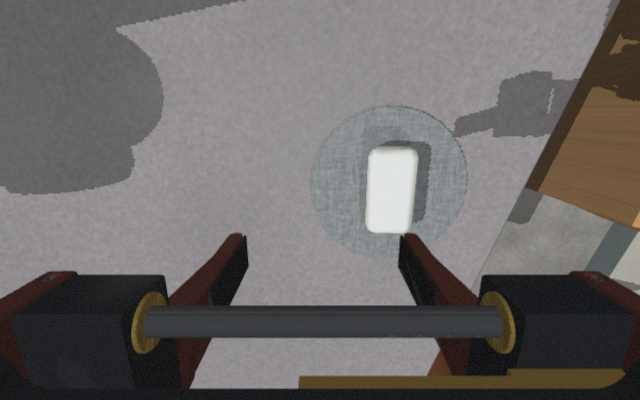

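View pics/w1_o.png

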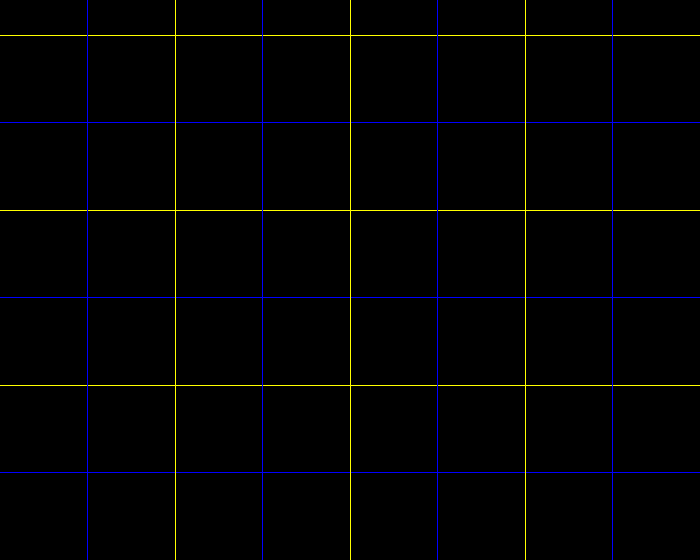

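```bash
python3 -m handwheel '[{"gripper":0,"rx":0,"ry":0,"tx":0.034,"ty":-0.024,"tz":-0.003,"rz":-9.3},{"gripper":0,"rx":0,"ry":0,"tx":0.0375,"ty":-0.0185,"tz":-0.003,"rz":-9.3},{"gripper":0,"rx":0,"ry":0,"tx":0.04,"ty":-0.012,"tz":-0.003,"rz":-9.3},{"gripper":0,"rx":0,"ry":0,"tx":0.0415,"ty":-0.0055,"tz":-0.003,"rz":-9.3},{"gripper":0,"rx":0,"ry":0,"tx":0.042,"ty":0.001,"tz":-0.003,"rz":-9.3},{"gripper":0,"rx":0,"ry":0,"tx":0.041,"ty":0.008,"tz":-0.003,"rz":-9.3},{"gripper":0,"rx":0,"ry":0,"tx":0.039,"ty":0.0145,"tz":-0.003,"rz":-9.3},{"gripper":0,"rx":0,"ry":0,"tx":0.0365,"ty":0.0205,"tz":-0.003,"rz":-9.3}]'
python3 -m handwheel '[{"gripper":0,"rx":0,"ry":0,"tx":0.0325,"ty":0.026,"tz":-0.003,"rz":-9.3},{"gripper":0,"rx":0,"ry":0,"tx":0.028,"ty":0.031,"tz":-0.003,"rz":-9.3},{"gripper":0,"rx":0,"ry":0,"tx":0.0225,"ty":0.035,"tz":-0.003,"rz":-9.3},{"gripper":0,"rx":0,"ry":0,"tx":0.0165,"ty":0.0385,"tz":-0.003,"rz":-9.3},{"gripper":0,"rx":0,"ry":0,"tx":0.01,"ty":0.0405,"tz":-0.003,"rz":-9.3},{"gripper":0,"rx":0,"ry":0,"tx":0.0035,"ty":0.0415,"tz":-0.003,"rz":-9.3},{"gripper":0,"rx":0,"ry":0,"tx":-0.0035,"ty":0.0415,"tz":-0.003,"rz":-9.3},{"gripper":0,"rx":0,"ry":0,"tx":-0.01,"ty":0.0405,"tz":-0.003,"rz":-9.3}]'
python3 - <<'E'
from h import *
o,p=wshot("w2",(400,720,-200,200),1.75)
print(o["ee_pos"],phi(o),o["qpos"].round(2),o["qvel"].round(3))
E
```

```text
t: 2.35
ee_pos: [390.6, -327.0, 429.0]
orientation: [2.175, 2.266, 0.0]
ft_force: [0.7, -0.4, 0.3]
width: 88.1
t: 3.35
ee_pos: [590.2, -59.6, 452.9]
orientation: [0.362, 3.12, -0.0]
ft_force: [0.2, -0.3, -0.0]
width: 88.1
[590.22038953 -59.59502987 452.88932398] 76.74804612776403 [-0.12  0.33  1.66 -0.    1.16 -1.46] [ 0.503  0.229 -0.383 -0.001  0.154 -0.787]
```

View pics/w2.png

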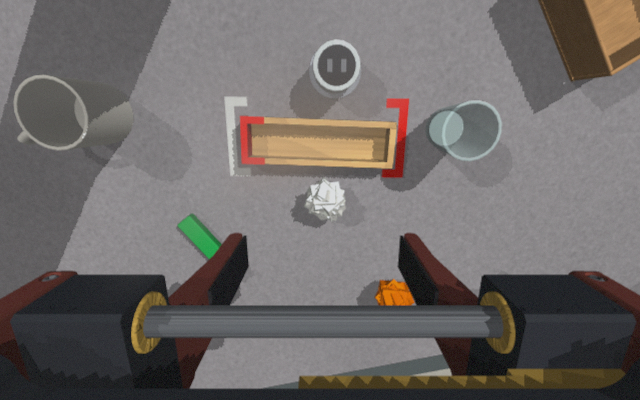

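View pics/w2_o.png

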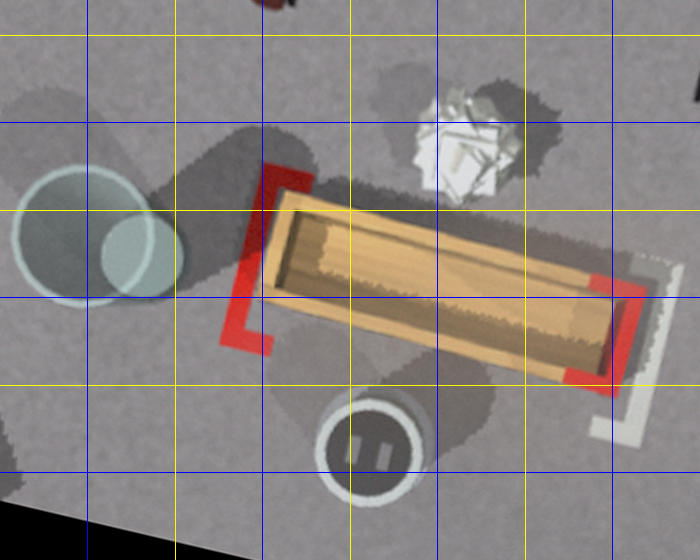

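The wrist picture agrees with the static views: tray at (320,143), red end at (243,140) by the white tape, and socket at (335,65). The white ball is at (325,200) and the orange one at (395,293). Now I'll measure the ball and the box.

```bash
cat >> h.py <<'E'
def cloud(p,o=None):
    T=cam2world(p,o);f,cx,cy=K(p);vv,uu=np.mgrid[0:400,0:640];Z=p["range_z"]
    return (np.stack([(uu-cx)/f*Z,-(vv-cy)/f*Z,-Z,np.ones_like(Z)],-1)@T.T)[...,:3],Z>0
E
python3 - <<'E'
from h import *
o=ctrl.get_obs();p=viewer.get_image("wrist");X,m=cloud(p,o)
print(o["ee_pos"].round(1),phi(o))
i=p["image"].astype(int)
def box(xa,xb,ya,yb,za,zb):
    s=m&(X[...,0]>xa)&(X[...,0]<xb)&(X[...,1]>ya)&(X[...,1]<yb)&(X[...,2]>za)&(X[...,2]<zb);return X[s]
w=(i.min(-1)>150)&(i.max(-1)-i.min(-1)<25)
q=X[m&w&(X[...,0]>595)&(X[...,0]<680)&(abs(X[...,1]+62)<45)&(X[...,2]>12)&(X[...,2]<60)]
print("ball",len(q),q.mean(0),q.min(0),q.max(0))
q=box(430,520,-60,40,46,60);print("sock",cv2.minEnclosingCircle(np.float32(q[:,:2])))
q=box(430,640,-190,60,26,34);r=cv2.minAreaRect(np.float32(q[:,:2]));print("tray",r)
g=(i[...,1]>i[...,0]+40)&(i[...,1]>i[...,2]+40)&m;q=X[g];print("hl",q.min(0),q.max(0))
for n in("scene",):
    s=viewer.get_image(n);Y,ms=cloud(s);i=s["image"].astype(int)
    g=(Y[...,0]>600)&(Y[...,0]<760)&(Y[...,1]>-320)&(Y[...,1]<-160)&(Y[...,2]>6)&(Y[...,2]<30)&ms;q=Y[g];print("hl scene",cv2.minAreaRect(np.float32(q[:,:2])))
plan(629.5,-64.5,192,76.4,8)
E
```

```text
[592.5 -56.6 453.4] 77.21847400112546
ball 976 [622.19716617 -60.29442616  39.42993401] [597.88708982 -91.2294822   14.25441681] [656.21467009 -36.9071189   52.62641161]
sock ((467.0024108886719, -14.287466049194336), 27.821401596069336)
tray ((549.6035766601562, -57.14178466796875), (197.34915161132812, 164.19293212890625), 39.11329650878906)
hl [ 569.60702474 -282.82363772    3.07021342] [ 687.75072553 -104.5246566   299.5423974 ]
hl scene ((665.1378784179688, -236.7879638671875), (117.47628021240234, 56.628814697265625), 23.961185455322266)
from [590.2 -59.4 452.6] phi 76.55 tilt 0.02 d [  39.3   -5.1 -260.6] dphi -0.15
{"tx": -0.0049, "ty": 0.0005, "tz": 0.0326, "rz": 0.02}
{"tx": -0.0049, "ty": 0.0005, "tz": 0.0326, "rz": 0.02}
{"tx": -0.0049, "ty": 0.0005, "tz": 0.0326, "rz": 0.02}
{"tx": -0.0049, "ty": 0.0005, "tz": 0.0326, "rz": 0.02}
{"tx": -0.0049, "ty": 0.0005, "tz": 0.0326, "rz": 0.02}
{"tx": -0.0049, "ty": 0.0005, "tz": 0.0326, "rz": 0.02}
{"tx": -0.0049, "ty": 0.0005, "tz": 0.0326, "rz": 0.02}
{"tx": -0.0049, "ty": 0.0005, "tz": 0.0326, "rz": 0.02}
```

```bash
python3 -m handwheel '[{"gripper":0,"rx":0,"ry":0,"tx":-0.0195,"ty":0.002,"tz":0.045,"rz":0.1},{"gripper":0,"rx":0,"ry":0,"tx":-0.0195,"ty":0.002,"tz":0.045,"rz":0},{"gripper":0,"rx":0,"ry":0,"tx":0,"ty":0,"tz":0.045,"rz":0},{"gripper":0,"rx":0,"ry":0,"tx":0,"ty":0,"tz":0.045,"rz":0},{"gripper":0,"rx":0,"ry":0,"tx":0,"ty":0,"tz":0.04,"rz":0},{"gripper":0,"rx":0,"ry":0,"tx":0,"ty":0,"tz":0.0,"rz":0}]'
python3 - <<'E'
from h import *
o,p=wshot("w3")
plan(629,-64,190,76.4,3)
E
```

```text
t: 4.25
ee_pos: [626.4, -66.9, 229.8]
orientation: [-0.376, -3.112, 0.0]
ft_force: [-0.9, -0.6, 0.2]
width: 87.4
from [627.6 -66.9 232. ] phi 76.22 tilt 0.17 d [  1.4   2.9 -42. ] dphi 0.18
{"tx": -0.0002, "ty": 0.0011, "tz": 0.014, "rz": -0.06}
{"tx": -0.0002, "ty": 0.0011, "tz": 0.014, "rz": -0.06}
{"tx": -0.0002, "ty": 0.0011, "tz": 0.014, "rz": -0.06}
```

View pics/w3.png

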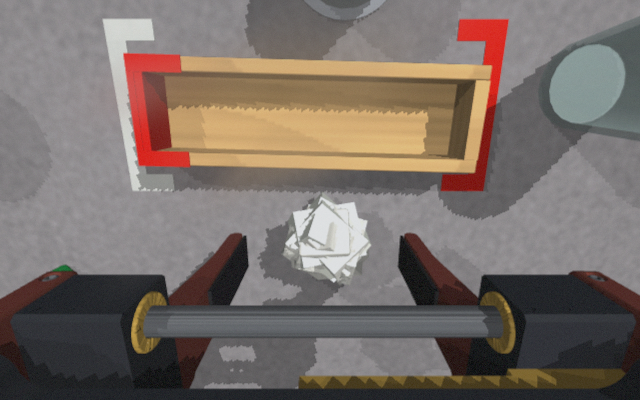

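```bash
python3 - <<'E'
from h import *
o=ctrl.get_obs();p=viewer.get_image("wrist");X,m=cloud(p,o);i=p["image"].astype(int)
w=(i.min(-1)>150)&(i.max(-1)-i.min(-1)<25);uu=np.mgrid[0:400,0:640]
k=m&w&(uu[1]>280)&(uu[1]<375)&(uu[0]>195)&(uu[0]<285)&(X[...,2]>5)
q=X[k];print(len(q),q.mean(0),q.min(0),q.max(0),np.median(q,0))
print(o["ee_pos"],proj(p,(629,-64,23),o))
u,v=330,240;print(bydepth(p,u,v,o))
# tape rows for reference
for z in(20,25,30): print(z,onplane(p,327,238,z,o))
E
```

```text
4408 [620.78201157 -60.80455911  40.17684147] [598.86759942 -90.82407484  10.44361131] [654.10719812 -36.6525096   52.64999033] [620.56092554 -60.18503716  40.88982723]
[627.55741016 -66.9074698  232.00444406] (np.float64(326.95939172871135), np.float64(236.48340915870597))
[621.2720066  -60.69958365  48.18644016]
20 [631.29739511 -64.48207479  20.        ]
25 [629.23233329 -64.05696554  25.        ]
30 [627.16727148 -63.63185628  30.        ]
```

```bash
python3 -m handwheel '[{"gripper":0,"rx":0,"ry":0,"tx":-0.001,"ty":0.003,"tz":0.02,"rz":0},{"gripper":0,"rx":0,"ry":0,"tx":0,"ty":0,"tz":0.021,"rz":0},{"gripper":0,"rx":0,"ry":0,"tx":0,"ty":0,"tz":0,"rz":0},{"gripper":0.8,"rx":0,"ry":0,"tx":0,"ty":0,"tz":0,"rz":0},{"gripper":0.8,"rx":0,"ry":0,"tx":0,"ty":0,"tz":0,"rz":0},{"gripper":0.8,"rx":0,"ry":0,"tx":0,"ty":0,"tz":0,"rz":0},{"gripper":0.8,"rx":0,"ry":0,"tx":0,"ty":0,"tz":0,"rz":0}]'
```

```text
t: 5.22
ee_pos: [630.2, -63.4, 192.1]
orientation: [0.374, 3.119, -0.0]
ft_force: [0.1, -0.3, 1.2]
width: 51.7
```

```bash
python3 -m handwheel '[{"gripper":1,"rx":0,"ry":0,"tx":0,"ty":0,"tz":0,"rz":0},{"gripper":1,"rx":0,"ry":0,"tx":0,"ty":0,"tz":0,"rz":0},{"gripper":1,"rx":0,"ry":0,"tx":0,"ty":0,"tz":0,"rz":0}]'
python3 - <<'E'
from h import *
plan(457,330.5,330,110.3,10)
E
```

```text
t: 5.6
ee_pos: [630.2, -63.4, 192.0]
orientation: [0.374, 3.119, 0.0]
ft_force: [-0.6, -0.2, 4.4]
width: 50.2
from [630.2 -63.4 192. ] phi 76.34 tilt 0.03 d [-173.2  393.9  138. ] dphi 33.96
{"tx": 0.0261, "ty": 0.0342, "tz": -0.0138, "rz": -3.4}
{"tx": 0.0241, "ty": 0.0357, "tz": -0.0138, "rz": -3.4}
{"tx": 0.0219, "ty": 0.037, "tz": -0.0138, "rz": -3.4}
{"tx": 0.0197, "ty": 0.0383, "tz": -0.0138, "rz": -3.4}
{"tx": 0.0174, "ty": 0.0394, "tz": -0.0138, "rz": -3.4}
{"tx": 0.015, "ty": 0.0403, "tz": -0.0138, "rz": -3.4}
{"tx": 0.0126, "ty": 0.0411, "tz": -0.0138, "rz": -3.4}
{"tx": 0.0101, "ty": 0.0418, "tz": -0.0138, "rz": -3.4}
{"tx": 0.0076, "ty": 0.0423, "tz": -0.0138, "rz": -3.4}
{"tx": 0.0051, "ty": 0.0427, "tz": -0.0138, "rz": -3.4}
```

Gripped at 50 mm, which fits the ball. Lift by 140 mm first, then check the grip.

```bash
python3 -m handwheel '[{"gripper":1,"rx":0,"ry":0,"tx":0,"ty":0,"tz":-0.03,"rz":0},{"gripper":1,"rx":0,"ry":0,"tx":0,"ty":0,"tz":-0.055,"rz":0},{"gripper":1,"rx":0,"ry":0,"tx":0,"ty":0,"tz":-0.055,"rz":0}]'
python3 - <<'E'
from h import *
o,p=wshot("w4");print(o["width"])
E
```

```text
t: 5.98
ee_pos: [629.7, -63.4, 332.3]
orientation: [-0.374, -3.118, 0.0]
ft_force: [0.8, 0.0, 0.1]
width: 50.2
50.15855440476013
```

View pics/w4.png

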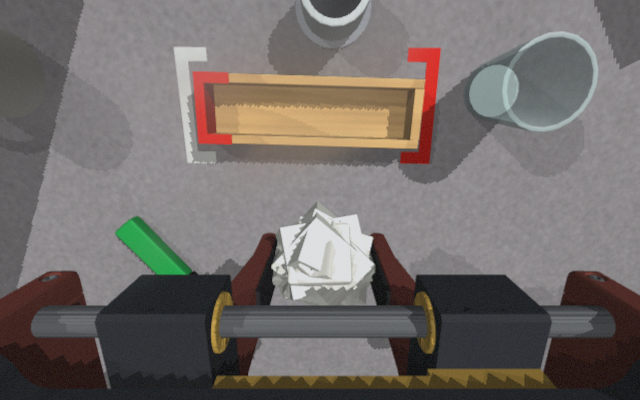

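The ball is held (w4, 322,255) and the tray hasn't moved. On to the box.

```bash
python3 -m handwheel '[{"gripper":1,"rx":0,"ry":0,"tx":0.026,"ty":0.034,"tz":0,"rz":-3.4},{"gripper":1,"rx":0,"ry":0,"tx":0.024,"ty":0.0355,"tz":0,"rz":-3.4},{"gripper":1,"rx":0,"ry":0,"tx":0.022,"ty":0.037,"tz":0,"rz":-3.4},{"gripper":1,"rx":0,"ry":0,"tx":0.0195,"ty":0.0385,"tz":0,"rz":-3.4},{"gripper":1,"rx":0,"ry":0,"tx":0.0175,"ty":0.0395,"tz":0,"rz":-3.4},{"gripper":1,"rx":0,"ry":0,"tx":0.015,"ty":0.0405,"tz":0,"rz":-3.4},{"gripper":1,"rx":0,"ry":0,"tx":0.0125,"ty":0.041,"tz":0,"rz":-3.4},{"gripper":1,"rx":0,"ry":0,"tx":0.01,"ty":0.042,"tz":0,"rz":-3.4}]'
python3 -m handwheel '[{"gripper":1,"rx":0,"ry":0,"tx":0.0075,"ty":0.0425,"tz":0,"rz":-3.4},{"gripper":1,"rx":0,"ry":0,"tx":0.005,"ty":0.0425,"tz":0,"rz":-3.4},{"gripper":1,"rx":0,"ry":0,"tx":0,"ty":0,"tz":0,"rz":0},{"gripper":1,"rx":0,"ry":0,"tx":0,"ty":0,"tz":0,"rz":0}]'
python3 - <<'E'
from h import *
o,p=wshot("w5",(330,600,200,460),2,60);plan(457,330.5,227,110.3,3)
E
```

```text
t: 7.02
ee_pos: [490.9, 253.0, 331.3]
orientation: [0.373, -3.119, 0.0]
ft_force: [1.2, 0.3, 0.3]
width: 50.1
t: 7.52
ee_pos: [457.2, 330.3, 331.3]
orientation: [0.555, -3.092, 0.001]
ft_force: [0.4, -0.1, -0.7]
width: 50.2
from [457.5 329.9 331.3] phi 110.28 tilt 0.04 d [  -0.5    0.6 -104.3] dphi 0.02
{"tx": 0.0001, "ty": 0.0003, "tz": 0.0348, "rz": -0.01}
{"tx": 0.0001, "ty": 0.0003, "tz": 0.0348, "rz": -0.01}
{"tx": 0.0001, "ty": 0.0003, "tz": 0.0348, "rz": -0.01}
```

View pics/w5.png

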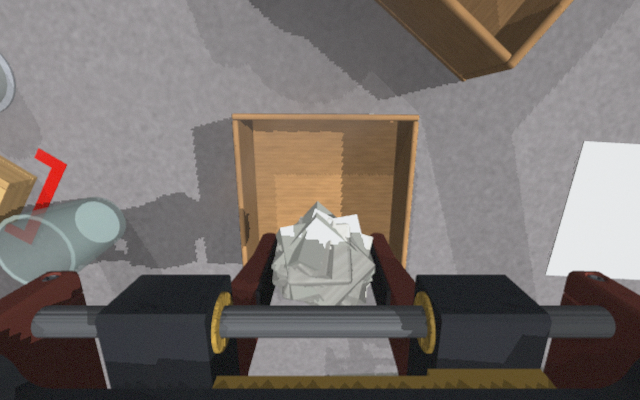

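View pics/w5_o.png

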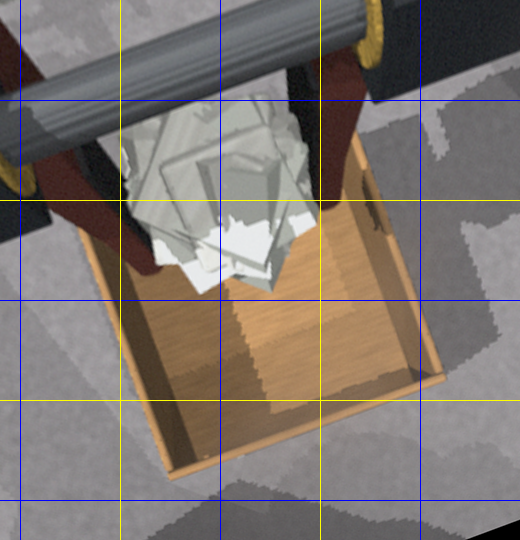

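The box centre is confirmed at about (457,331). Now I'll lower and release.

```bash
python3 -m handwheel '[{"gripper":1,"rx":0,"ry":0,"tx":0,"ty":0.001,"tz":0.045,"rz":0},{"gripper":1,"rx":0,"ry":0,"tx":0,"ty":0,"tz":0.045,"rz":0},{"gripper":1,"rx":0,"ry":0,"tx":0,"ty":0,"tz":0.018,"rz":0},{"gripper":0.2,"rx":0,"ry":0,"tx":0,"ty":0,"tz":0,"rz":0},{"gripper":0.2,"rx":0,"ry":0,"tx":0,"ty":0,"tz":0,"rz":0},{"gripper":0.2,"rx":0,"ry":0,"tx":0,"ty":0,"tz":0,"rz":0},{"gripper":0.2,"rx":0,"ry":0,"tx":0,"ty":0,"tz":-0.045,"rz":0},{"gripper":0.2,"rx":0,"ry":0,"tx":0,"ty":0,"tz":-0.06,"rz":0}]'
python3 - <<'E'
from h import *
o,p=wshot("w6")
plan(600,-70,380,76.4,10)
E
```

```text
t: 8.57
ee_pos: [456.6, 331.4, 329.7]
orientation: [0.554, -3.091, 0.001]
ft_force: [0.5, 1.4, 0.7]
width: 70.2
from [458.7 332.9 338.2] phi 110.35 tilt 0.61 d [ 141.3 -402.9   41.8] dphi -33.95
{"tx": 0.0008, "ty": -0.0427, "tz": -0.0042, "rz": 3.4}
{"tx": -0.0018, "ty": -0.0427, "tz": -0.0042, "rz": 3.4}
{"tx": -0.0043, "ty": -0.0425, "tz": -0.0042, "rz": 3.4}
{"tx": -0.0068, "ty": -0.0422, "tz": -0.0042, "rz": 3.4}
{"tx": -0.0093, "ty": -0.0417, "tz": -0.0042, "rz": 3.4}
{"tx": -0.0117, "ty": -0.0411, "tz": -0.0042, "rz": 3.4}
{"tx": -0.0141, "ty": -0.0403, "tz": -0.0042, "rz": 3.4}
{"tx": -0.0165, "ty": -0.0394, "tz": -0.0042, "rz": 3.4}
{"tx": -0.0188, "ty": -0.0383, "tz": -0.0042, "rz": 3.4}
{"tx": -0.021, "ty": -0.0371, "tz": -0.0042, "rz": 3.4}
```

View pics/w6.png

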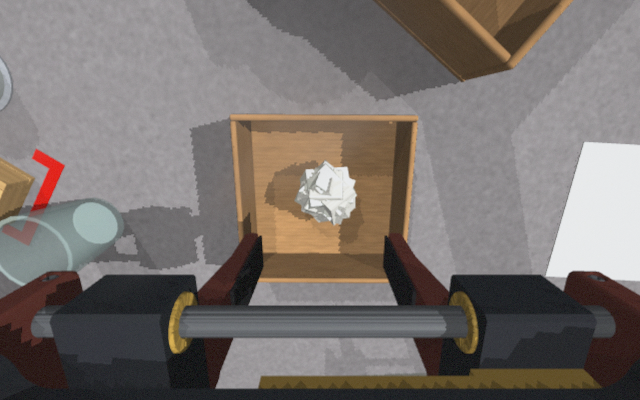

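The ball lies in the box (w6, 327,192). Back over the tray for a settled measurement.

```bash
python3 -m handwheel '[{"gripper":0,"rx":0,"ry":0,"tx":0.001,"ty":-0.0425,"tz":-0.004,"rz":3.4},{"gripper":0,"rx":0,"ry":0,"tx":-0.002,"ty":-0.0425,"tz":-0.004,"rz":3.4},{"gripper":0,"rx":0,"ry":0,"tx":-0.0045,"ty":-0.0425,"tz":-0.004,"rz":3.4},{"gripper":0,"rx":0,"ry":0,"tx":-0.007,"ty":-0.042,"tz":-0.004,"rz":3.4},{"gripper":0,"rx":0,"ry":0,"tx":-0.0095,"ty":-0.0415,"tz":-0.004,"rz":3.4},{"gripper":0,"rx":0,"ry":0,"tx":-0.0115,"ty":-0.041,"tz":-0.004,"rz":3.4},{"gripper":0,"rx":0,"ry":0,"tx":-0.014,"ty":-0.0405,"tz":-0.004,"rz":3.4},{"gripper":0,"rx":0,"ry":0,"tx":-0.0165,"ty":-0.0395,"tz":-0.004,"rz":3.4}]'
python3 -m handwheel '[{"gripper":0,"rx":0,"ry":0,"tx":-0.019,"ty":-0.0385,"tz":-0.004,"rz":3.4},{"gripper":0,"rx":0,"ry":0,"tx":-0.021,"ty":-0.037,"tz":-0.004,"rz":3.4},{"gripper":0,"rx":0,"ry":0,"tx":0,"ty":0,"tz":0,"rz":0},{"gripper":0,"rx":0,"ry":0,"tx":0,"ty":0,"tz":0,"rz":0}]'
cat >> h.py <<'E'
def orth(p,o,z,x0,x1,y0,y1,s):
    P=[(x1,y1),(x1,y0),(x0,y0),(x0,y1)]
    src=np.float32([proj(p,(x,y,z),o) for x,y in P]);W=int((y1-y0)*s);H=int((x1-x0)*s)
    M=cv2.getPerspectiveTransform(src,np.float32([(0,0),(W,0),(W,H),(0,H)]))
    return cv2.warpPerspective(cv2.cvtColor(np.ascontiguousarray(p["image"]),cv2.COLOR_RGB2BGR),M,(W,H),flags=cv2.INTER_CUBIC)
E
python3 - <<'E'
from h import *
o,p=wshot("w7")
print(o["ee_pos"].round(1),o["qvel"].round(3))
im=orth(p,o,0,440,640,-200,80,2.8);cv2.imwrite("pics/w7_0.png",im)
im=orth(p,o,30,440,640,-200,80,2.8);cv2.imwrite("pics/w7_30.png",im)
E
```

```text
t: 9.62
ee_pos: [570.3, 8.3, 361.9]
orientation: [0.191, 3.134, 0.0]
ft_force: [0.7, 0.8, 0.3]
width: 87.8
t: 10.12
ee_pos: [597.9, -70.7, 369.0]
orientation: [0.373, 3.119, 0.0]
ft_force: [0.1, -0.5, -0.1]
width: 88.1
[597.9 -70.7 369. ] [ 0.02   0.002  0.01  -0.001 -0.001  0.   ]
```

View pics/w7_0.png

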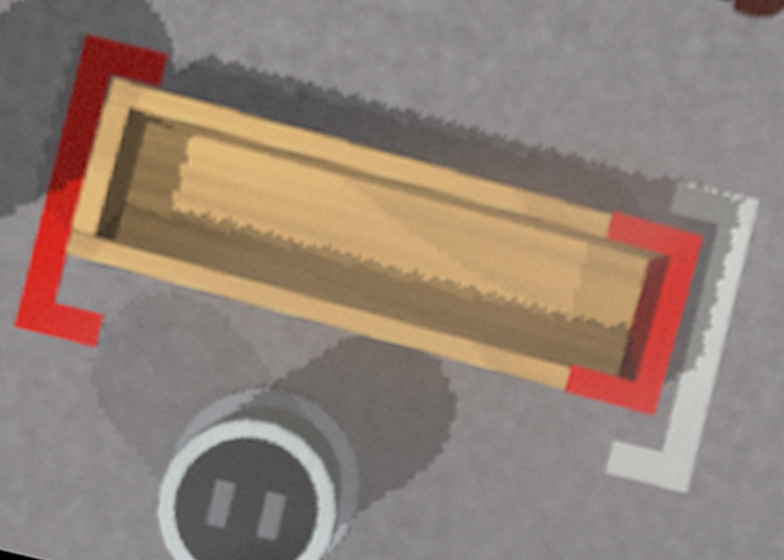

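View pics/w7_30.png

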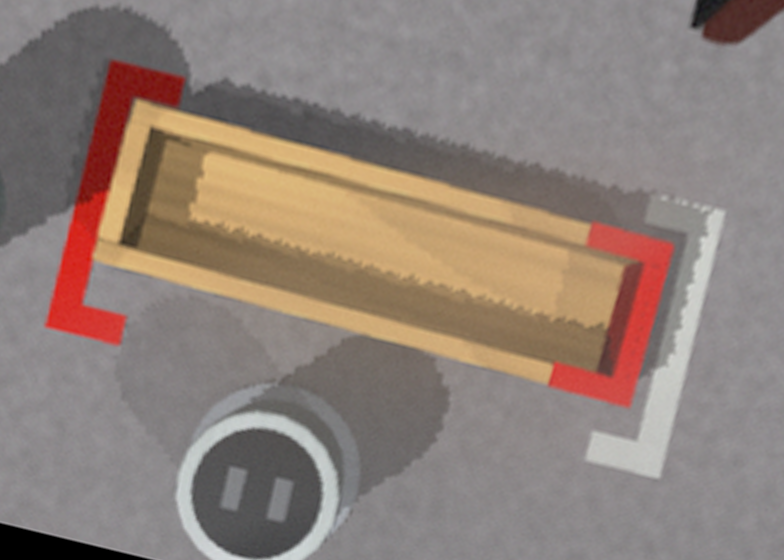

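Fit so far:
- **Place:** centre (545.9, −58.4) at 76.2°. The tape frame measures 247 × 107 mm outside, as expected.
- **Tray:** centre (550.3, −57.2) at 74.6°. It measures 198 mm long, as expected.

Next I'll lower the open fingers into the tray.

```bash
python3 - <<'E'
from h import *
plan(550,-57,225,74.8,1)
E
```

```text
from [597.8 -70.2 368.9] phi 76.39 tilt 0.02 d [ -47.8   13.2 -143.9] dphi -1.59
{"tx": 0.0495, "ty": 0.0016, "tz": 0.1439, "rz": 1.59}
```

```bash
python3 -m handwheel '[{"gripper":0,"rx":0,"ry":0,"tx":0.025,"ty":0.001,"tz":0.03,"rz":1},{"gripper":0,"rx":0,"ry":0,"tx":0.0245,"ty":0.0005,"tz":0.04,"rz":0.6},{"gripper":0,"rx":0,"ry":0,"tx":0,"ty":0,"tz":0.04,"rz":0},{"gripper":0,"rx":0,"ry":0,"tx":0,"ty":0,"tz":0.034,"rz":0},{"gripper":0,"rx":0,"ry":0,"tx":0,"ty":0,"tz":0,"rz":0},{"gripper":0,"rx":0,"ry":0,"tx":0,"ty":0,"tz":0,"rz":0}]'
python3 - <<'E'
from h import *
o,p=wshot("w8");plan(550,-57,191,74.8,1)
for s in (-57.5,57.5):
  f=np.radians(phi(o));c=np.array(o["ee_pos"])+s*np.array([np.cos(f),np.sin(f),0]);print(proj(p,(c[0],c[1],o["ee_pos"][2]-182),o))
E
```

```text
t: 10.92
ee_pos: [551.0, -56.8, 225.7]
orientation: [0.415, 3.113, 0.0]
ft_force: [0.3, 0.5, 0.8]
width: 87.8
from [551.2 -57.  226.1] phi 74.79 tilt 0.12 d [ -1.2   0.  -35.1] dphi 0.01
{"tx": 0.0012, "ty": -0.0003, "tz": 0.0351, "rz": -0.01}
(np.float64(222.00838287424773), np.float64(252.36411476214576))
(np.float64(421.7578250612023), np.float64(252.32685129015937))
```

View pics/w8.png

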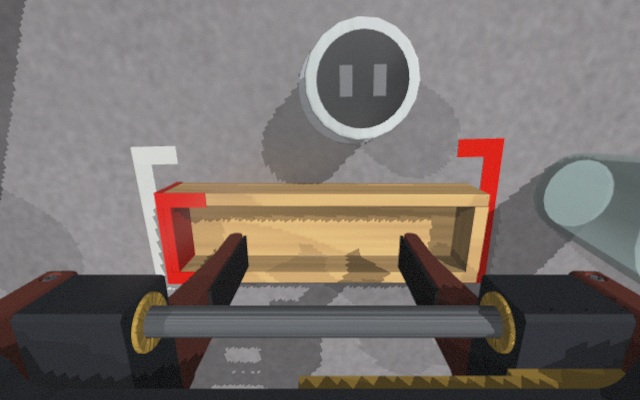

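```bash
python3 -m handwheel '[{"gripper":0,"rx":0,"ry":0,"tx":0.001,"ty":0,"tz":0.012,"rz":0},{"gripper":0,"rx":0,"ry":0,"tx":0,"ty":0,"tz":0.012,"rz":0},{"gripper":0,"rx":0,"ry":0,"tx":0,"ty":0,"tz":0.01,"rz":0},{"gripper":0,"rx":0,"ry":0,"tx":0,"ty":0,"tz":0,"rz":0}]'
python3 - <<'E'
from h import *
o,p=wshot("w9");plan(623.6+12,-77.5-3,192,75.5,1)
E
```

```text
t: 11.48
ee_pos: [549.2, -57.2, 189.5]
orientation: [-0.417, -3.112, 0.0]
ft_force: [-0.3, -0.2, 0.0]
width: 87.7
from [549.4 -57.2 190. ] phi 74.73 tilt 0.07 d [ 86.2 -23.3   2. ] dphi 0.77
{"tx": -0.0893, "ty": 0.0003, "tz": -0.002, "rz": -0.77}
```

View pics/w9.png

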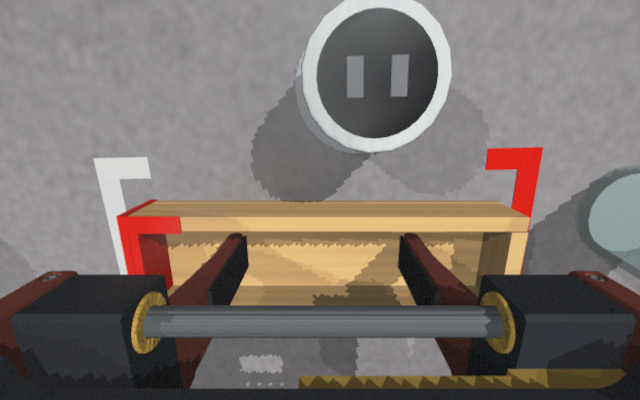

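The fingers stand in the tray with no contact force. Now slide it away from the socket.

```bash
python3 -m handwheel '[{"gripper":0,"rx":0,"ry":0,"tx":-0.006,"ty":0,"tz":-0.001,"rz":0},{"gripper":0,"rx":0,"ry":0,"tx":-0.006,"ty":0,"tz":0,"rz":0},{"gripper":0,"rx":0,"ry":0,"tx":-0.01,"ty":0,"tz":0,"rz":0},{"gripper":0,"rx":0,"ry":0,"tx":-0.012,"ty":0,"tz":0,"rz":0}]'
python3 -m handwheel '[{"gripper":0,"rx":0,"ry":0,"tx":-0.012,"ty":0,"tz":0,"rz":0},{"gripper":0,"rx":0,"ry":0,"tx":-0.012,"ty":0,"tz":0,"rz":0},{"gripper":0,"rx":0,"ry":0,"tx":-0.012,"ty":0,"tz":0,"rz":0},{"gripper":0,"rx":0,"ry":0,"tx":-0.01,"ty":0,"tz":0,"rz":0},{"gripper":0,"rx":0,"ry":0,"tx":-0.006,"ty":0,"tz":0,"rz":0},{"gripper":0,"rx":0,"ry":0,"tx":-0.003,"ty":0,"tz":0,"rz":0},{"gripper":0,"rx":0,"ry":0,"tx":0,"ty":0,"tz":0,"rz":0}]'
python3 - <<'E'
from h import *
o,p=wshot("w10");plan(623.6,-77.5,190,75,1)
s=viewer.get_image("scene");save(s,"s10.png")
s=viewer.get_image("side");save(s,"d10.png")
E
```

```text
t: 12.02
ee_pos: [583.1, -66.3, 191.8]
orientation: [-0.417, -3.114, -0.0]
ft_force: [-0.9, 0.3, -0.3]
width: 87.5
t: 12.9
ee_pos: [635.7, -80.7, 191.7]
orientation: [0.417, 3.113, -0.0]
ft_force: [0.2, 0.5, -0.4]
width: 88.0
from [635.6 -80.6 191.7] phi 74.74 tilt 0.04 d [-12.    3.1  -1.7] dphi 0.26
{"tx": 0.0124, "ty": -0.0001, "tz": 0.0017, "rz": -0.26}
```

View pics/w10.png

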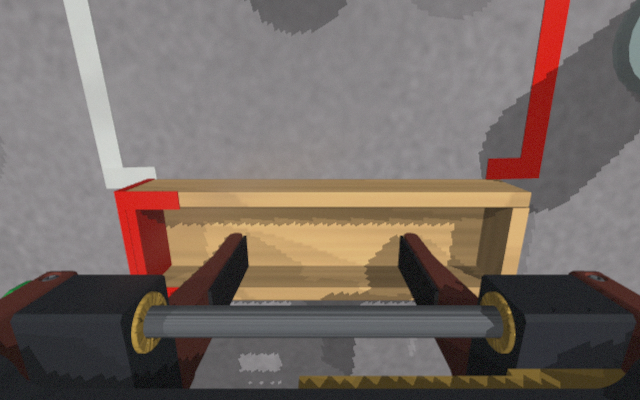

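View pics/s10.png

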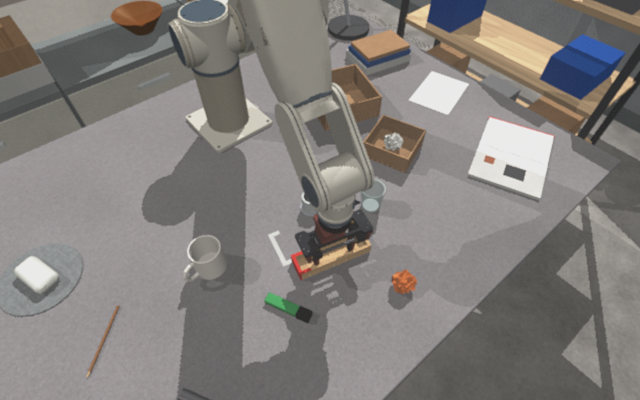

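View pics/d10.png

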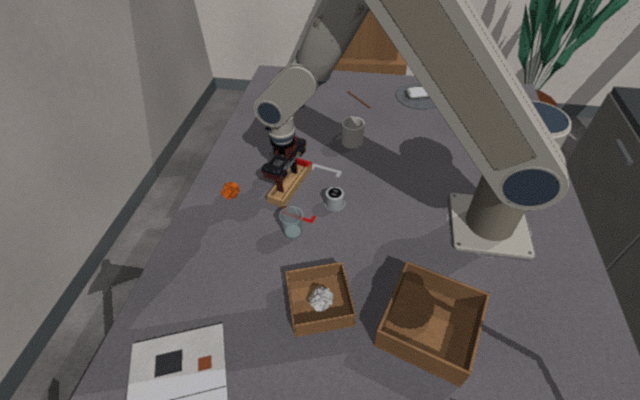

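The tray is now clear of the tape and the fingers still stand in it. Centre the tool in the tray, then start turning.

```bash
python3 -m handwheel '[{"gripper":0,"rx":0,"ry":0,"tx":0.012,"ty":0,"tz":0,"rz":0},{"gripper":0,"rx":0,"ry":0,"tx":0,"ty":0,"tz":0,"rz":4},{"gripper":0,"rx":0,"ry":0,"tx":0,"ty":0,"tz":0,"rz":4},{"gripper":0,"rx":0,"ry":0,"tx":0,"ty":0,"tz":0,"rz":5},{"gripper":0,"rx":0,"ry":0,"tx":0,"ty":0,"tz":0,"rz":7},{"gripper":0,"rx":0,"ry":0,"tx":0,"ty":0,"tz":0,"rz":8},{"gripper":0,"rx":0,"ry":0,"tx":0,"ty":0,"tz":0,"rz":8},{"gripper":0,"rx":0,"ry":0,"tx":0,"ty":0,"tz":0,"rz":8}]'
python3 - <<'E'
from h import *
o,p=wshot("w11");print(o["ee_pos"].round(1),phi(o),o["ft_force"].round(1),o["moment"].round(2))
E
```

```text
t: 14.05
ee_pos: [623.1, -77.2, 191.7]
orientation: [-1.559, -2.727, 0.0]
ft_force: [-0.0, 0.2, 1.3]
width: 88.2
[623.1 -77.2 191.7] 30.486289073755895 [-0.   0.2  1.3] [-0.03 -0.14  0.11]
```

View pics/w11.png

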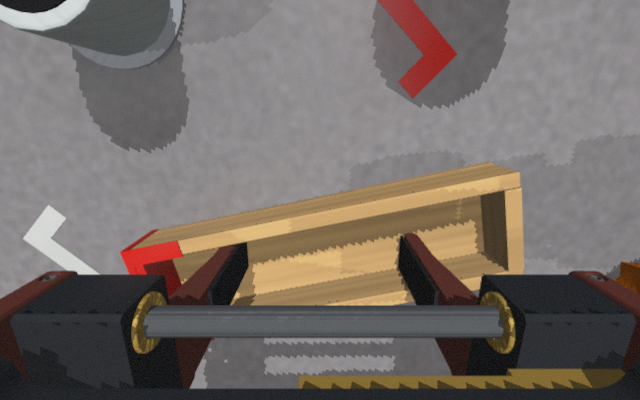

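The turn works: the tray follows about 12° behind the fingers. Continue.

```bash
python3 -m handwheel '[{"gripper":0,"rx":0,"ry":0,"tx":0,"ty":0,"tz":0,"rz":8},{"gripper":0,"rx":0,"ry":0,"tx":0,"ty":0,"tz":0,"rz":8},{"gripper":0,"rx":0,"ry":0,"tx":0,"ty":0,"tz":0,"rz":8},{"gripper":0,"rx":0,"ry":0,"tx":0,"ty":0,"tz":0,"rz":8},{"gripper":0,"rx":0,"ry":0,"tx":0,"ty":0,"tz":0,"rz":8},{"gripper":0,"rx":0,"ry":0,"tx":0,"ty":0,"tz":0,"rz":8},{"gripper":0,"rx":0,"ry":0,"tx":0,"ty":0,"tz":0,"rz":8},{"gripper":0,"rx":0,"ry":0,"tx":0,"ty":0,"tz":0,"rz":8}]'
python3 - <<'E'
from h import *
o,p=wshot("w12");print(o["ee_pos"].round(1),phi(o),o["ft_force"].round(1),o["moment"].round(2))
E
```

```text
t: 15.1
ee_pos: [623.2, -77.3, 191.7]
orientation: [-2.766, -1.49, 0.001]
ft_force: [0.1, -1.0, 0.9]
width: 88.2
[623.2 -77.3 191.7] -33.37930177083271 [ 0.1 -1.   0.9] [-0.01 -0.02  0.08]
```

View pics/w12.png

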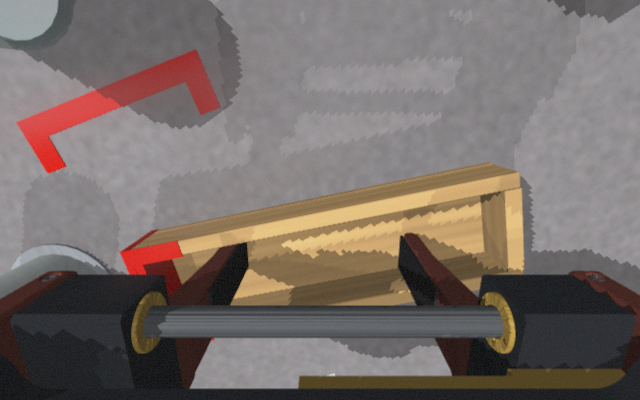

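```bash
python3 -m handwheel '[{"gripper":0,"rx":0,"ry":0,"tx":0,"ty":0,"tz":0,"rz":8},{"gripper":0,"rx":0,"ry":0,"tx":0,"ty":0,"tz":0,"rz":8},{"gripper":0,"rx":0,"ry":0,"tx":0,"ty":0,"tz":0,"rz":8},{"gripper":0,"rx":0,"ry":0,"tx":0,"ty":0,"tz":0,"rz":8},{"gripper":0,"rx":0,"ry":0,"tx":0,"ty":0,"tz":0,"rz":8},{"gripper":0,"rx":0,"ry":0,"tx":0,"ty":0,"tz":0,"rz":8},{"gripper":0,"rx":0,"ry":0,"tx":0,"ty":0,"tz":0,"rz":8},{"gripper":0,"rx":0,"ry":0,"tx":0,"ty":0,"tz":0,"rz":8}]'
python3 -m handwheel '[{"gripper":0,"rx":0,"ry":0,"tx":0,"ty":0,"tz":0,"rz":7},{"gripper":0,"rx":0,"ry":0,"tx":0,"ty":0,"tz":0,"rz":6},{"gripper":0,"rx":0,"ry":0,"tx":0,"ty":0,"tz":0,"rz":4},{"gripper":0,"rx":0,"ry":0,"tx":0,"ty":0,"tz":0,"rz":1},{"gripper":0,"rx":0,"ry":0,"tx":0,"ty":0,"tz":0,"rz":-6},{"gripper":0,"rx":0,"ry":0,"tx":0,"ty":0,"tz":0,"rz":-6},{"gripper":0,"rx":0,"ry":0,"tx":0,"ty":0,"tz":0,"rz":0}]'
python3 - <<'E'
from h import *
o,p=wshot("w13");print(o["ee_pos"].round(1),phi(o),o["ft_force"].round(1),o["moment"].round(2),o["qpos"].round(2))
E
```

```text
t: 16.15
ee_pos: [623.4, -77.3, 191.7]
orientation: [-3.135, 0.199, 0.001]
ft_force: [0.8, -0.6, 0.4]
width: 87.5
t: 17.02
ee_pos: [623.6, -77.4, 191.6]
orientation: [-3.121, 0.361, 0.0]
ft_force: [0.6, 0.9, 0.1]
width: 88.1
[623.6 -77.4 191.6] -103.18149813426334 [0.6 0.9 0.1] [0.01 0.03 0.  ] [-0.14  0.72  1.71  0.    0.71  1.66]
```

View pics/w13.png

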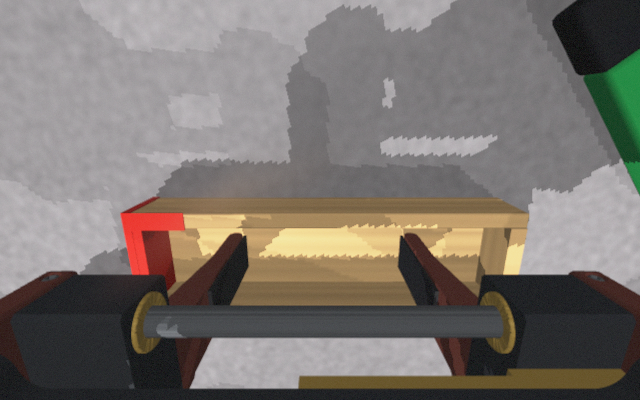

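Turned. The red end (w13, 145,240) now points to +y, towards the red tape. Next I'll work out the finger-to-wall offset from w10 and w13.

```bash
python3 - <<'E'
from h import *
o=ctrl.get_obs();p=viewer.get_image("wrist");save(p,"w13b.png")
O={"w10":((635.6,-80.6,191.7),74.74),"w13":(tuple(o["ee_pos"]),phi(o))}
def pose(P,f):
    f=np.radians(f);y=np.array([np.cos(f),np.sin(f),0]);z=np.array([0,0,-1.]);M=np.c_[np.cross(y,z),y,z]
    return {"ee_pos":np.array(P),"orientation":R.from_matrix(M).as_rotvec()},M
for n,pts in {"w10":[(115,192),(530,192)],"w13":[(122,212),(527,212)]}.items():
    oo,M=pose(*O[n])
    for u,v in pts:
        q=onplane(p,u,v,30,oo);print(n,(u,v),q.round(1),"tool xy",(M.T@(q-oo["ee_pos"])).round(1))
print(phi(o),o["ee_pos"])
# place
c=np.array([545.9,-58.4]);f=np.radians(76.2);n=np.array([np.sin(f),-np.cos(f)])
t=c-12*n;print("flush target TCP for pushing -n",t)
plan(t[0],t[1],191.5,-103.8,1)
E
```

```text
w10 (115, 192) [ 570.6 -165.5   30. ] tool xy [ 40.3 -99.  161.7]
w10 (530, 192) [622.3  24.3  30. ] tool xy [ 40.5  97.7 161.7]
w13 (122, 212) [675.7  10.5  30. ] tool xy [ 30.4 -97.5 161.7]
w13 (527, 212) [ 630.9 -180.    30. ] tool xy [ 30.5  98.2 161.7]
-103.28196348042458 [623.71631553 -77.45013629 191.67409511]
flush target TCP for pushing -n [534.24638864 -55.53759851]
from [623.8 -77.4 191.7] phi -103.31 tilt 0.01 d [-89.5  21.9  -0.2] dphi -0.49
{"tx": -0.0921, "ty": -0.0007, "tz": 0.0002, "rz": 0.49}
```

```bash
python3 -m handwheel '[{"gripper":0,"rx":0,"ry":0,"tx":-0.006,"ty":0,"tz":0,"rz":0.5},{"gripper":0,"rx":0,"ry":0,"tx":-0.006,"ty":0,"tz":0,"rz":0},{"gripper":0,"rx":0,"ry":0,"tx":-0.01,"ty":0,"tz":0,"rz":0},{"gripper":0,"rx":0,"ry":0,"tx":-0.012,"ty":0,"tz":0,"rz":0},{"gripper":0,"rx":0,"ry":0,"tx":-0.012,"ty":0,"tz":0,"rz":0},{"gripper":0,"rx":0,"ry":0,"tx":-0.012,"ty":0,"tz":0,"rz":0},{"gripper":0,"rx":0,"ry":0,"tx":-0.01,"ty":0,"tz":0,"rz":0},{"gripper":0,"rx":0,"ry":0,"tx":-0.008,"ty":0,"tz":0,"rz":0}]'
python3 - <<'E'
from h import *
c=np.array([545.9,-58.4]);f=np.radians(76.2);n=np.array([np.sin(f),-np.cos(f)]);t=c-11*n
o=ctrl.get_obs();print(o["ft_force"].round(1))
plan(t[0],t[1],191.5,-103.8,1)
E
```

```text
t: 18.12
ee_pos: [549.5, -59.3, 191.7]
orientation: [-3.119, 0.376, -0.0]
ft_force: [1.7, 0.6, -0.4]
width: 87.5
[ 1.7  0.6 -0.4]
from [549.5 -59.3 191.7] phi -103.76 tilt 0.0 d [-14.3   3.5  -0.2] dphi -0.04
{"tx": -0.0147, "ty": -0.0, "tz": 0.0002, "rz": 0.04}
```

```bash
python3 -m handwheel '[{"gripper":0,"rx":0,"ry":0,"tx":-0.006,"ty":0,"tz":0,"rz":0},{"gripper":0,"rx":0,"ry":0,"tx":-0.004,"ty":0,"tz":0,"rz":0},{"gripper":0,"rx":0,"ry":0,"tx":-0.003,"ty":0,"tz":0,"rz":0},{"gripper":0,"rx":0,"ry":0,"tx":-0.0015,"ty":0,"tz":0,"rz":0},{"gripper":0,"rx":0,"ry":0,"tx":0,"ty":0,"tz":0,"rz":0}]'
python3 - <<'E'
from h import *
o,p=wshot("w14");print(o["ee_pos"].round(1),phi(o))
E
```

```text
t: 18.75
ee_pos: [535.9, -56.0, 191.6]
orientation: [-3.119, 0.377, 0.001]
ft_force: [0.5, -0.1, -0.4]
width: 88.1
[535.9 -56.  191.6] -103.76654674302422
```

View pics/w14.png

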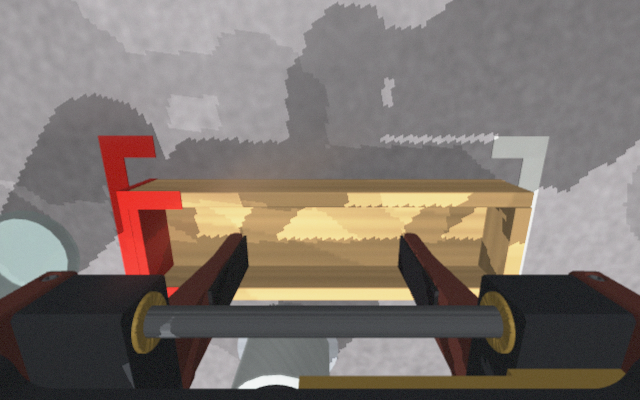

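It looks in place. Back the fingers off the wall, lift straight out, and look.

```bash
python3 -m handwheel '[{"gripper":0,"rx":0,"ry":0,"tx":0.006,"ty":0,"tz":0,"rz":0},{"gripper":0,"rx":0,"ry":0,"tx":0.005,"ty":0,"tz":0,"rz":0},{"gripper":0,"rx":0,"ry":0,"tx":0,"ty":0,"tz":-0.015,"rz":0},{"gripper":0,"rx":0,"ry":0,"tx":0,"ty":0,"tz":-0.03,"rz":0},{"gripper":0,"rx":0,"ry":0,"tx":0,"ty":0,"tz":-0.05,"rz":0},{"gripper":0,"rx":0,"ry":0,"tx":-0.02,"ty":0,"tz":-0.055,"rz":0},{"gripper":0,"rx":0,"ry":0,"tx":-0.04,"ty":0,"tz":-0.04,"rz":0},{"gripper":0,"rx":0,"ry":0,"tx":0,"ty":0,"tz":0,"rz":0}]'
python3 -m handwheel '[{"gripper":0,"rx":0,"ry":0,"tx":0,"ty":0,"tz":0,"rz":0},{"gripper":0,"rx":0,"ry":0,"tx":0,"ty":0,"tz":0,"rz":0}]'
python3 - <<'E'
from h import *
o,p=wshot("w15")
print(o["ee_pos"].round(1),o["qvel"].round(3))
for z in(0,30): cv2.imwrite(f"pics/w15_{z}.png",orth(p,o,z,440,640,-200,80,2.8))
E
```

```text
t: 19.8
ee_pos: [487.1, -44.0, 385.3]
orientation: [-3.119, 0.376, -0.008]
ft_force: [1.2, -0.3, -0.9]
width: 87.7
t: 20.05
ee_pos: [488.8, -44.5, 380.7]
orientation: [3.119, -0.377, -0.003]
ft_force: [-0.1, -0.1, -0.5]
width: 87.8
[488.8 -44.5 380.7] [-0.001  0.01   0.001 -0.001  0.001  0.001]
```

View pics/w15_0.png

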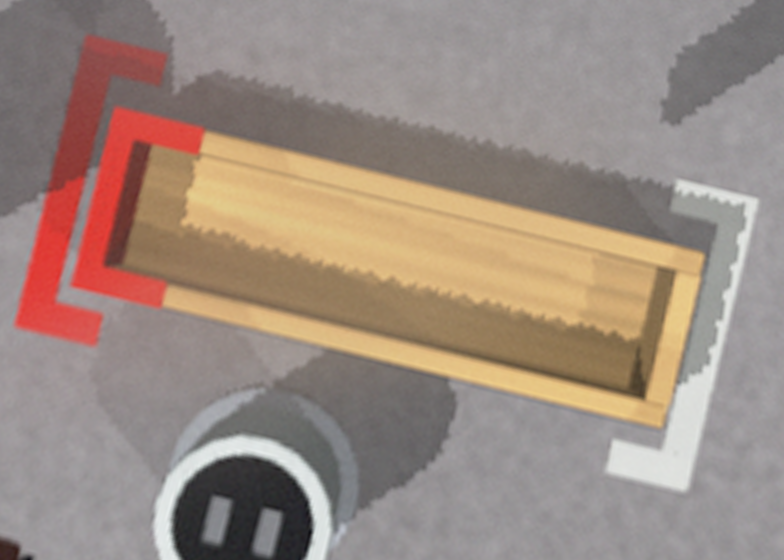

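View pics/w15_30.png

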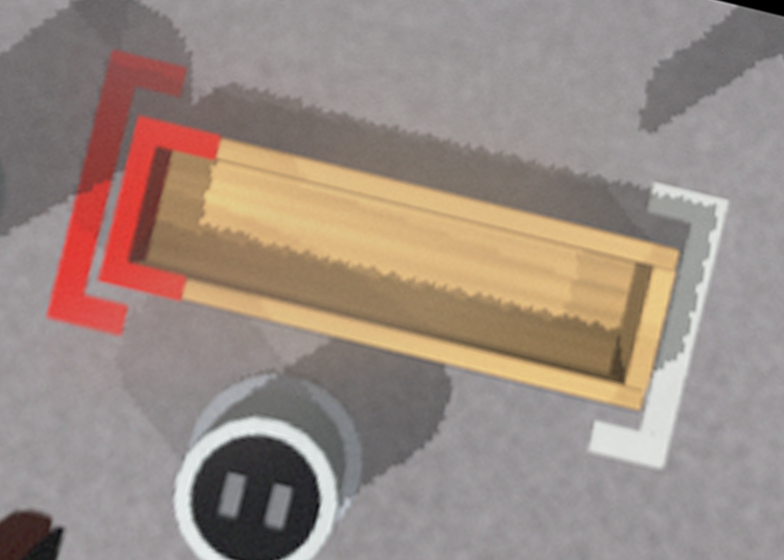

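The tray centre is (545.9, −59.4) at 76.35°, against a target of (545.9, −58.4) at 76.2°. That is within about 1 mm. Last, I'll check the other objects in the fixed views after raising the arm a little.

```bash
python3 -m handwheel '[{"gripper":0,"rx":0,"ry":0,"tx":0,"ty":0.04,"tz":-0.04,"rz":0},{"gripper":0,"rx":0,"ry":0,"tx":0,"ty":0.05,"tz":-0.04,"rz":0},{"gripper":0,"rx":0,"ry":0,"tx":0,"ty":0.05,"tz":-0.03,"rz":0},{"gripper":0,"rx":0,"ry":0,"tx":0,"ty":0.03,"tz":0,"rz":0},{"gripper":0,"rx":0,"ry":0,"tx":0,"ty":0,"tz":0,"rz":0},{"gripper":0,"rx":0,"ry":0,"tx":0,"ty":0,"tz":0,"rz":0}]'
python3 - <<'E'
from h import *
a=viewer.get_image("scene");b=viewer.get_image("side");save(a,"s16.png");save(b,"d16.png")
for n,f in(("s16","scene0"),("d16","side0")):
    x=cv2.imread(f"pics/{n}.png");y=cv2.imread(f"pics/{f}.png")
    cv2.imwrite(f"pics/cmp_{n}.png",cv2.resize(np.vstack([y[120:330,180:480],x[120:330,180:480]]),(600,840))[:, :] if 0 else cv2.resize(np.hstack([y[120:330,180:460],x[120:330,180:460]]),(800,300)))
E
```

```text
t: 20.85
ee_pos: [448.5, -208.0, 489.5]
orientation: [-3.118, 0.377, 0.003]
ft_force: [0.4, 0.3, 0.4]
width: 87.8
```

View pics/cmp_s16.png

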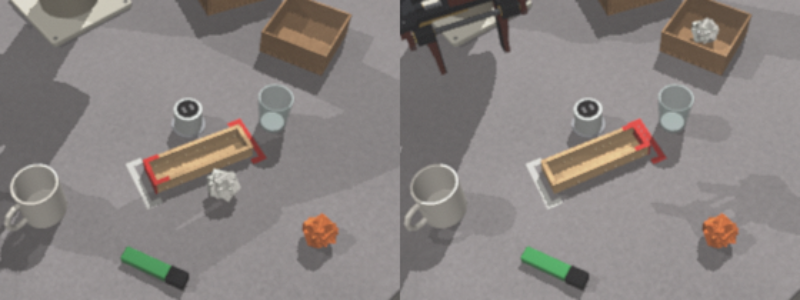

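View pics/cmp_d16.png

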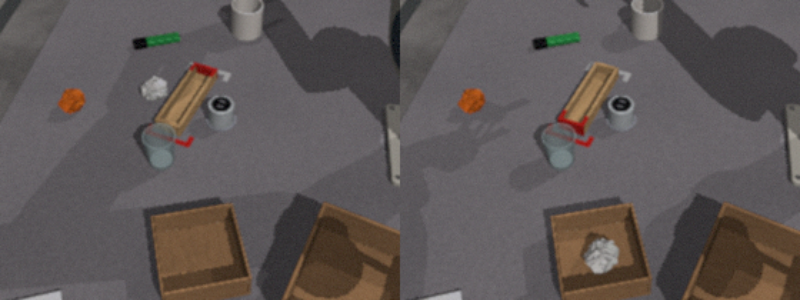

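The before/after pairs show the tray reversed within its tape, with the red end at the red tape. The ball is in the smaller box, and the mug, glass, highlighter and socket haven't moved. Handing in.

```bash
python3 -c "
from workcell import ctrl
print(ctrl.close_job(), ctrl.get_obs()['t'])"
```

```text
the job is handed in; nothing more can be done
the job is handed in; nothing more can be done
```

The white paper ball is in the smaller cardboard box, and the tray now lies the other way round within its tape marks, red end at the red tape. I handed the job in at about 21 s.

I put the ball in first. Then, with the open fingers standing in the tray, I slid it about 80 mm clear of the socket, turned it 180°, and pushed it back flush. The tray was never gripped or lifted.

- **Tray position:** the last measurement put the tray about 1 mm and 0.15° from the middle of its place. The camera calibration is only good to about 2 mm.
- **Other things:** before-and-after pictures show the mug, glass, highlighter and socket where they were. The arm finished well above the desk, touching nothing.
- **Forces:** the sideways readings after each move while sliding and turning the tray stayed under 2 N.
- **Corrected along the way:** my first move command was refused for missing row entries, so nothing moved. An early wrist picture taken while the arm was still settling was about 2 mm off; I measured again from a settled one.

No final check failed or disagreed.

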